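# Stack a small riser on the glue-up board and weight it

### The job

Set up the little pine riser on the plywood board for gluing: lay the flat spacer block on the middle outline, stand the two alike leg blocks on the outlines either side of it, each turned to fit its outline, then lay the longer of the two pine boards flat across both legs, centred over the plywood board, and finally set the box of screws upright on the middle of that board as a weight, its long sides along the board. Leave the shorter board, the tape measure and the screwdriver where they are.

Things in the scene. Friction and masses are not known exactly. Their poses are not given: they have to be found in the camera images.
- glue_board: plywood board screwed to the bench top, 130 x 250 x 12 mm (x, y, z), to the robot's left, yaw varies. Origin: centre of its underside, z up, y along its 250 mm length; upper face at z = 12 mm. Three dark outlines are drawn on it (no relief): for the spacer, 94 (x) x 64 (y) mm, centred; for the legs, 69 (x) x 42 (y) mm each, centred at x = 0, y = +82 and -82 mm
- leg_1: one of two alike, interchangeable pine blocks, 38 x 65 x 38 mm (x, y, z) with square faces; starts on the bench top, any yaw. Origin: centre of its underside, z up, y along its 65 mm length, which goes along the plywood board's x
- leg_2: one of two alike, interchangeable pine blocks, 38 x 65 x 38 mm (x, y, z) with square faces; starts on the bench top, any yaw. Origin: centre of its underside, z up, y along its 65 mm length, which goes along the plywood board's x
- spacer: flat pine block, 60 x 90 x 17 mm (x, y, z), the spacer; starts flat on the bench top. Origin: centre of its underside, z up, y along its 90 mm length, which goes along the plywood board's x
- long_board: the longer pine board, 64 x 220 x 19 mm (x, y, z); starts flat on the bench top, nearest the robot, its length roughly from left to right; changes places with the shorter one. Origin: centre of its underside, z up, y along its 220 mm length, which goes along the plywood board's y
- short_board: the shorter pine board, 60 x 160 x 19 mm (x, y, z), lying flat on the bench top; not needed, not to be moved. Origin: centre of its underside, y along its length
- screw_box: full cardboard box of screws, closed, 61 x 97 x 49 mm (x, y, z), 0.3 to 0.55 kg, cream and brown with an orange band; it starts upright (as it must end). Origin: centre of its underside, z up, y along its 97 mm length
- tape_measure: yellow tape measure standing on its base, 36 x 79 x 62 mm, near the back left; not to be moved. Origin: centre of its underside
- screwdriver: screwdriver with a yellow handle lying at the front edge of the bench, 29 x 212 x 29 mm; not to be moved. Origin: centre of its underside, y along its length, handle at +y
Not all that is in view belongs to the job. Leave any red look-alike of the leg_2 alone.

How it is judged:
By the outcome, as a careful person would: the job done as asked, in the order asked, and still so for the second after the job is handed in, with the robot touching nothing.
It also fails if it takes over 128 s, if anything falls off the work surface, if the arm or the gripper's body presses on something with over 40 N, if the wrist force passes 120 N, or if a joint passes its speed limit or range.

### The arm

A 7-joint arm with a two-finger parallel gripper is mounted at the origin on a cart in front of the work surface, level with it; the furniture and walls round the work are solid. World frame = base frame: x ahead of the robot, y to its left, z up, the work surface at z = 0. Lengths are in m, angles in rad, forces in N, time in s.
With the tool pointing down it reaches from about 0.35 to 0.9 m from the base axis. Payload 8.1 kg.
Tool frame: the origin (TCP) lies on the front face of the gripper's body, between the roots of the fingers; the fingertips stand 66 mm ahead of it and the grasp point (between the pads) lies 47 mm ahead of it (arm.finger_overhang is the distance from the TCP to the fingertips, in m); z points along the fingers, y is the line along which they close (so a half turn about z gives the same grasp; the last joint's range is limited). The gripper opens to 92 mm and grips with 3 to 60 N. Pads are 19 mm wide; open, the fingers measure 130 mm over their backs; the gripper's body (75 mm by 190 mm) begins 47 mm behind the grasp point.
Start: joints at [1.173, 0.434, 0.025, 1.573, -0.012, 1.134, -0.075], TCP at [0.182, -0.598, 0.292] pointing down, gripper open.
Joint ranges: [-2.62, 2.62], [-0.44, 2.09], [-1.27, 1.32], [0.08, 2.57], [-1.32, 4.46], [0.12, 2], [-2.74, 2.74]. Speed limits (rad/s): [2.22, 2.22, 3.01, 3.01, 3.14, 3.14, 3.14].

### API

Orientations are given as a rotation vector (axis times angle).
In Python, from cell import readout, cams, workorder, spotter, arm gives the robot as it stands.
- The arm moves only by the tool shift_gripper, called after "Call:" as name(argument=value, ...) on one line, values as JSON. Schema: {"type":"object","properties":{"motion":{"type":"string"},"squeeze":{"type":"number"},"only":{"type":"string"},"quiet":{"type":"boolean"},"lines":{"type":"string"}},"required":["motion"],"additionalProperties":false}. motion is a string of 1 to 10 rows, parted by a bar, with the numbers parted by spaces; each row has 5 numbers: dx, dy, dz in shares of the most that a row can go, 1 being 50 mm, then a turn about the tool's z in units of 0.2 rad, then the opening from 0.0 (shut) to 1.0 (fully open); each row shifts and turns the commanded pose from where the row before left it, along the tool's axes as they then stand; what a row does not reach is not made up. A row lasts 1/10 s, in which the tool goes at most 0.05 m and 0.15 rad, less where a joint would pass 70% of its speed; a pose out of reach is approached as far as the arm can. The fingers move at their own pace and stop on an object; squeeze is the grip in N (left out, the last holds). Time passes only in rows, so rows that do not move let the fingers close. The tool returns the time, the measured TCP pose, the force, the opening and the grip force at its end. only (a regular expression) keeps the lines of the reply that match it, lines (a string "A,B") keeps lines A to B, and quiet returns only ok. Input that does not fit is refused with a message, and nothing moves.
- readout.observe(): the state, without advancing time (a new reading comes with each control period).
- cams.get_image(name): name is "scene" or "top" or "wrist"; returns a dict with "image" (420x560x3 uint8, blue, green, red), "fx", "fy", "cx", "cy" (pixels), "cam_to_world" (4x4, takes a point from camera to world coordinates); the wrist camera has in their place "mount" (4x4, takes a point from camera to tool coordinates, whose origin is the TCP and whose axes are the flange's). Camera axes: x right, y down, z forward; pixel columns grow to the right and rows downward; lengths in m; the calibration is good to about 2 mm. The wrist camera is an equidistant fisheye: a pixel r from the principal point sees the ray r / f radians off the axis. A picture is of the moment at which its call begins: read the wrist's pose just before it. There is no depth.
- workorder.sign_off(): hands the job in; it is judged then, once.
Trained networks look in a picture, given as the dict that the camera call returned (one of the last four; its "shot" number tells which), for a name from the list of things; names that differ only in an ending like _2 or _b are one class to them, and where a whole thing is asked for, a point or a joint stands for the part that bears it (a point fixed in the world has none). Each returns a list of dicts, best first, with "score" (0 to 1); they miss things now and then, are a little off and sometimes report something else, mostly with a low value. They report only what shows in the picture. A call takes as long as a camera call. They do not tell look-alikes from the thing itself.
- spotter.boxes_of(picture, name): "centre" ([x, y, z] in m, in the coordinates of the camera as it stood for that picture, good to about 4 mm: the middle of the surface that is visible of it).
The state is a dict: "clock": time; "joints": joint angles; "dq": joint speeds; "joint_efforts": joint torques, N m; "position": TCP position; "ee_rot": TCP orientation; "force": force on the tool from outside, world axes, zero at the start; "ft_torque": the same for the moment, N m; "width": opening from 0.0 (shut) to 1.0 (fully open); "gripper_force": force on a finger pad.
Only numpy, scipy, OpenCV 4.12 (cv2) and the standard library are available. Lean on these libraries where they do the work, as an engineer would, in place of code of your own. Each camera call takes 0.05 s, during which the arm holds its last target. There are 200 camera calls.

## Working session

There is one attempt and no reset: what is moved stays moved. The work goes in short steps, Python scripts to look and compute and a tool call to move; the robot and the scene stay as the last step left them, time stands still between calls to the robot, and variables do not carry over. Pictures are saved under pics/ and viewed, at most 18 in all, crops included, and the job is handed in when it is done.

```bash
ls; mkdir -p pics; python3 - <<'E'
from cell import readout,cams,spotter
import cv2,numpy as np
print(readout.observe())
for n in("scene","top"):
    p=cams.get_image(n);cv2.imwrite(f"pics/{n}0.png",p["image"])
    print(n,p["fx"],p["cx"],p["cy"],np.round(p["cam_to_world"],3).tolist())
    M=np.array(p["cam_to_world"])
    for o in("glue_board","leg_1","spacer","long_board","short_board","screw_box","tape_measure","screwdriver"):
        for b in spotter.boxes_of(p,o):
            c=np.array(b["centre"]);w=M[:3,:3]@c+M[:3,3]
            print(o,round(b["score"],2),np.round(w,3),np.round([p["fx"]*c[0]/c[2]+p["cx"],p["fy"]*c[1]/c[2]+p["cy"]]))
E
```

```text
pics
{'clock': 0.0, 'joints': array([ 1.17344677,  0.43520646,  0.02500069,  1.57409115, -0.01158132,
        1.13398757, -0.07508637]), 'dq': array([ 0.00013723, -0.00069889,  0.0002158 , -0.00035814,  0.00072896,
        0.00219077,  0.00090193]), 'joint_efforts': array([ 3.71681199e-04, -6.67859101e+01,  9.85175259e-01, -3.14462364e+01,
       -6.04624534e-02,  4.29386110e-02,  1.71250563e-04]), 'position': array([ 0.18138039, -0.59768126,  0.29145778]), 'ee_rot': array([-3.10607359e+00, -4.60983603e-01,  6.17047318e-04]), 'force': array([-0.37631565,  0.06831848, -0.00541493]), 'ft_torque': array([ 0.02033278, -0.022899  , -0.05228991]), 'gripper_force': 0.0, 'width': 0.9971906152482659}
scene 465.2172741170196 287.56865290157475 207.22434398364499 [[-0.859, -0.289, 0.423, -0.071], [-0.512, 0.462, -0.724, 0.988], [0.014, -0.838, -0.545, 0.854], [0.0, 0.0, 0.0, 1.0]]
glue_board 0.88 [0.541 0.256 0.009] [227. 279.]
leg_1 0.93 [ 0.555 -0.03   0.031] [278. 219.]
leg_1 0.67 [ 0.539 -0.152  0.033] [302. 202.]
leg_1 0.53 [ 0.725 -0.448  0.033] [297. 155.]
leg_1 0.27 [0.54  0.256 0.011] 
[... 421 characters left out ...]
614003334124 275.23339510346204 215.22987015818302 [[-0.015, -0.99, 0.138, 0.348], [-1.0, 0.015, -0.001, -0.08], [-0.001, -0.138, -0.99, 1.389], [0.0, 0.0, 0.0, 1.0]]
glue_board 0.59 [0.542 0.246 0.012] [155. 216.]
leg_1 0.89 [ 0.72  -0.451  0.038] [410. 146.]
leg_1 0.79 [ 0.541 -0.169  0.037] [308. 213.]
leg_1 0.58 [ 0.557 -0.032  0.034] [257. 208.]
spacer 0.94 [ 0.542 -0.298  0.016] [354. 213.]
long_board 0.69 [ 0.43  -0.348  0.016] [375. 254.]
short_board 0.63 [ 0.435 -0.117  0.021] [289. 253.]
short_board 0.56 [0.355 0.229 0.025] [159. 285.]
screw_box 0.85 [ 0.554 -0.409  0.051] [398. 206.]
tape_measure 0.72 [0.722 0.284 0.059] [138. 148.]
screwdriver 0.65 [0.351 0.229 0.025] [159. 287.]
```

View pics/top0.png

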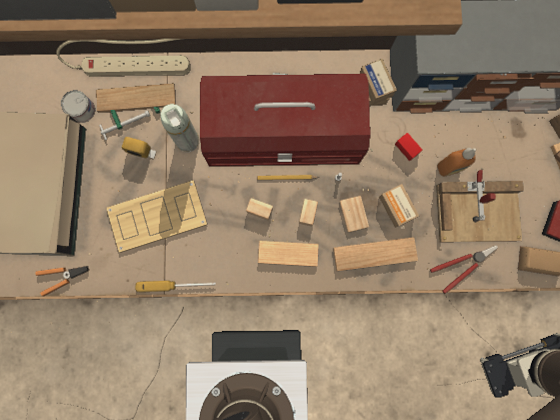

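View pics/scene0.png

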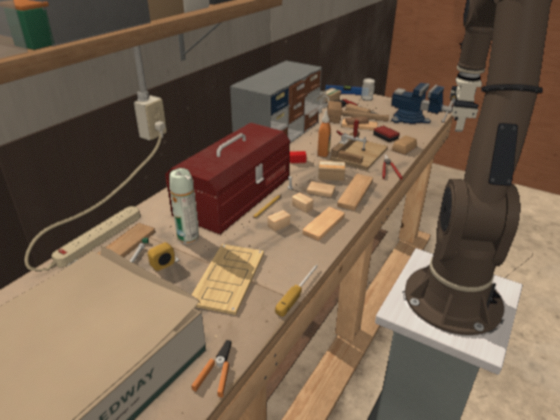

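The two alike plain legs are at (260,209) and (308,212) in the top view, and the red look-alike is at (408,146). The spacer is at (354,213), the long board at (375,254) and the short one at (289,253). The screw box with the orange band is at (398,206), with a blue-banded box at (377,80) that isn't part of the job. The plywood is at (156,216). Next I'll write helpers and move to get a wrist view.

```bash
cat > h.py <<'E'
from cell import readout,cams,spotter,workorder
import cv2,numpy as np
from scipy.spatial.transform import Rotation as R
from scipy.optimize import minimize
def T():
    o=readout.observe();M=np.eye(4);M[:3,:3]=R.from_rotvec(o["ee_rot"]).as_matrix();M[:3,3]=o["position"];return M
def yaw(M): return np.arctan2(M[1,0],M[0,0])          # world angle of tool x (tool down)
def go(x,y,z,a=None,grasp=True):
    """shift in present tool axes to bring grasp point (or TCP) to x,y,z; a = world angle (mod pi) wanted for tool x"""
    M=T();t=np.array([x,y,z+(0.047 if grasp else 0)])
    d=M[:3,:3].T@(t-M[:3,3]);s=""
    if a is not None:
        e=(a-yaw(M)+np.pi/2)%np.pi-np.pi/2;s=f"turn {-e:.3f} (alt {-e+np.pi*np.sign(e):.3f})"
    print("shift",np.round(d,4),"len",round(np.linalg.norm(d),3),s,"q7",np.round(readout.observe()["joints"][6],2))
def shot(n):
    M=T();p=cams.get_image(n);p["C"]=M@np.array(p["mount"]) if n=="wrist" else np.array(p["cam_to_world"]);p["fish"]=n=="wrist";return p
def proj(p,W):
    W=np.asarray(W,float);c=(W-p["C"][:3,3])@p["C"][:3,:3]
    r=np.hypot(c[...,0],c[...,1])+1e-12
    k=np.arctan2(r,c[...,2])/r if p["fish"] else 1/c[...,2]
    return p["fx"]*k*c[...,0]+p["cx"],p["fy"]*k*c[...,1]+p["cy"]
def ortho(p,x0,x1,y0,y1,z,s=1000):
    """top-down map of plane z: row 0 = x1 (far), col 0 = y1 (left)"""
    xs=x1-np.arange(int((x1-x0)*s))/s;ys=y1-np.arange(int((y1-y0)*s))/s
    X,Y=np.meshgrid(xs,ys,indexing="ij");u,v=proj(p,np.stack([X,Y,0*X+z],-1))
    return cv2.remap(p["image"],u.astype(np.float32),v.astype(np.float32),cv2.INTER_CUBIC)
def spots(p,name):
    return [(round(b["score"],2),np.round(p["C"][:3,:3]@b["centre"]+p["C"][:3,3],3)) for b in spotter.boxes_of(p,name)]
E
python3 - <<'E'
from h import *
go(0.45,-0.33,0.35,0,False)
E
```

```text
shift [ 0.3347 -0.1785 -0.0577] len 0.384 turn 0.295 (alt -2.847) q7 -0.08
```

The rows are not in the units I measure in: shifts go in shares of 50 mm and turns go in units of 0.2 rad. I convert before sending: 0.043 m is 0.86, 0.042 m is 0.84, 0.147 rad is 0.735.

Call:
shift_gripper(motion="0.8 -0.4 -0.2 0 1 | 0.84 -0.44 -0.14 0 1 | 0.84 -0.44 -0.14 0 1 | 0.84 -0.44 -0.14 0 1 | 0.84 -0.44 -0.14 0 1 | 0.84 -0.44 -0.14 0 1 | 0.84 -0.44 -0.14 0 1 | 0.86 -0.52 -0.14 0 1 | 0 0 0 0.735 1 | 0 0 0 0.735 1", squeeze=30)

```text
clock: 1.9
position: [0.4514, -0.3292, 0.3514]
ee_rot: [-3.142, 0.002, -0.001]
force: [-0.6, 0.3, 0.0]
width: 1.002
gripper_force: 0.0
```

```bash
python3 - <<'E'
from h import *
p=shot("wrist");cv2.imwrite("pics/w1.png",p["image"]);print(np.round(p["C"],3),np.round(p["mount"],3),p["fx"],p["cx"],p["cy"],readout.observe()["position"])
E
```

```text
[[-0.001 -0.953 -0.304  0.534]
 [-1.     0.001  0.001 -0.33 ]
 [-0.     0.304 -0.953  0.444]
 [ 0.     0.     0.     1.   ]] [[-0.    -0.952 -0.305  0.083]
 [ 1.    -0.    -0.     0.   ]
 [ 0.    -0.305  0.952 -0.092]
 [ 0.     0.     0.     1.   ]] 325.19226210127806 280.73535354842295 211.47729203904063 [ 0.45062921 -0.33016109  0.35130039]
```

View pics/w1.png

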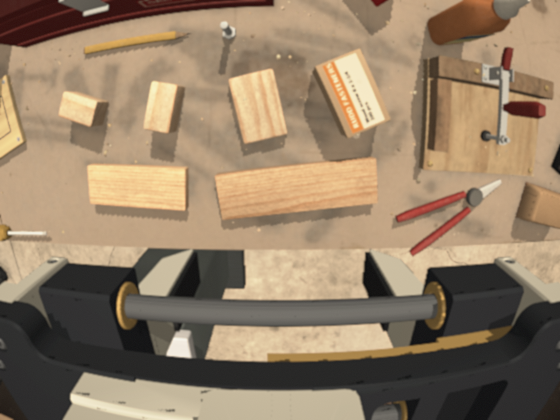

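The wrist view shows short board (137,187), long board (297,188), spacer (257,105), legs (80,107) and (162,107), and the orange-banded box (350,92). Next I'll fit rectangles of the known sizes to the edges in two views.

```bash
cat >> h.py <<'E'
def fit(p,c,lx,ly,z,rng=0.03,yaws=None):
    """rectangle lx x ly (object x,y) at height z near c; returns x,y,yaw(deg, of object x, mod 180),score"""
    h=0.10+rng;x0,y0=c[0]-h,c[1]-h;o=ortho(p,x0,x0+2*h,y0,y0+2*h,z)
    o=cv2.GaussianBlur(o,(0,0),1.5).astype(np.float32)
    gx=-np.max(np.abs(0),initial=0) if 0 else cv2.Sobel(o,cv2.CV_32F,0,1)
    gy=cv2.Sobel(o,cv2.CV_32F,1,0)
    def score(q):
        x,y,a=q;ca,sa=np.cos(a),np.sin(a);r=[]
        t=np.linspace(-.45,.45,40)
        for n,e,l in(((ca,sa),lx/2,ly),((-ca,-sa),lx/2,ly),((-sa,ca),ly/2,lx),((sa,-ca),ly/2,lx)):
            X=x+n[0]*e-n[1]*t*l;Y=y+n[1]*e+n[0]*t*l
            u=((y0+2*h-Y)*1000).astype(np.float32)[None];v=((x0+2*h-X)*1000).astype(np.float32)[None]
            A=cv2.remap(gx,u,v,1)[0];B=cv2.remap(gy,u,v,1)[0]
            r.append(np.mean(np.minimum(np.linalg.norm(A*n[0]+B*n[1],axis=-1),150)))
        return sum(r)/4+0.5*min(r)
    yaws=np.radians(np.arange(0,180,4)) if yaws is None else yaws
    g=np.arange(-rng,rng+1e-9,.003)
    q=max(((c[0]+i,c[1]+j,a) for a in yaws for i in g for j in g),key=score)
    s=minimize(lambda v:-score(np.array(q)+np.array(v)*[.001,.001,.02]),[0,0,0],method="Nelder-Mead",options=dict(initial_simplex=[[0,0,0],[2,0,0],[0,2,0],[0,0,2]]))
    q=np.array(q)+s.x*[.001,.001,.02];return q[0],q[1],np.degrees(q[2])%180,-s.fun
def draw(o,x1,y1,f,lx,ly,s=1000):
    b=cv2.boxPoints((((y1-f[1])*s,(x1-f[0])*s),(ly*s,lx*s),-f[2]));cv2.polylines(o,[np.int32(b*8)],True,(0,0,255),1,cv2.LINE_AA,3)
E
cat > m1.py <<'E'
from h import *
L={"spacer":((.542,-.298),.06,.09,.017),"leg_a":((.557,-.032),.038,.065,.038),"leg_b":((.541,-.169),.038,.065,.038),"long":((.43,-.348),.064,.22,.019),"box":((.554,-.409),.061,.097,.049),"short":((.435,-.117),.06,.16,.019)}
ims=[]
for n in("wrist","top"):
    p=shot(n);o=ortho(p,.35,.65,-.52,.08,.03)
    for k,(c,lx,ly,z) in L.items():
        f=fit(p,c,lx,ly,z,.018);print(n,k,np.round(f,4))
        oo=ortho(p,.35,.65,-.52,.08,z);m=np.zeros(o.shape[:2],np.uint8)
        b=cv2.boxPoints((((.08-f[1])*1e3,(.65-f[0])*1e3),(ly*1e3+16,lx*1e3+16),-f[2]));cv2.fillPoly(m,[np.int32(b)],1)
        draw(oo,.65,.08,f,lx,ly);o[m>0]=oo[m>0]
    ims.append(o)
cv2.imwrite("pics/f1.png",np.vstack(ims))
E
time python3 m1.py
```

```text
wrist spacer [  0.542   -0.2995 102.1783 225.    ]
wrist leg_a [ 5.583000e-01 -4.280000e-02  1.582880e+02  1.942869e+02]
wrist leg_b [ 5.46700e-01 -1.74500e-01  7.57778e+01  2.06281e+02]
wrist long [  0.4311  -0.3522   6.6771 143.8499]
wrist box [  0.5565  -0.4122 115.0302 152.6128]
wrist short [ 4.375000e-01 -1.170000e-01  1.758584e+02  1.912911e+02]
top spacer [  0.5414  -0.2962 101.5021 129.2495]
top leg_a [ 5.570000e-01 -3.880000e-02  1.580873e+02  2.179663e+02]
top leg_b [ 5.451000e-01 -1.699000e-01  7.668300e+01  2.087986e+02]
top long [ 0.4329 -0.3249 93.5054 94.9642]
top box [ 0.5711 -0.3938 44.3473 85.506 ]
top short [ 4.356000e-01 -1.147000e-01  1.761779e+02  2.027660e+02]
real	0m33.866s
user	0m32.019s
sys	0m0.221s
```

View pics/f1.png

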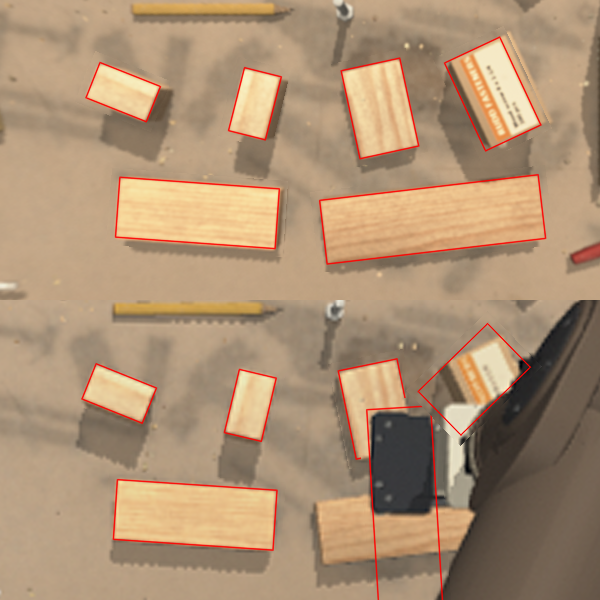

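Wrist-view fits sit tightly on all six outlines; the top view has the arm in the way of the box and long board. Next I'll hover over the spacer, gripping across its 60 mm, and measure again from there.

Call:
shift_gripper(motion="0 0 0 -0.53 1 | 0 0 0 -0.53 1")

```text
clock: 2.25
position: [0.4497, -0.3312, 0.3511]
ee_rot: [3.122, 0.347, -0.0]
force: [0.6, -0.4, 0.0]
width: 1.002
gripper_force: 0.0
```

```bash
python3 - <<'E'
from h import *
go(.542,-.2995,.16,np.radians(12.18),False)
E
```

```text
shift [ 0.0971 -0.0107  0.1911] len 0.215 turn 0.009 (alt -3.133) q7 -0.84
```

To row units: 0.039 m is 0.78, 0.038 m is 0.76, 0.009 rad is 0.045.

Call:
shift_gripper(motion="0.4 -0.04 0.76 0 1 | 0.4 -0.04 0.76 0 1 | 0.4 -0.04 0.76 0 1 | 0.4 -0.04 0.76 0 1 | 0.34 -0.06 0.78 0.045 1 | 0 0 0 0 1")

```text
clock: 2.85
position: [0.5415, -0.2971, 0.1547]
ee_rot: [-3.119, -0.329, 0.01]
force: [-0.7, 0.5, -0.5]
width: 1.0
gripper_force: 0.0
```

```bash
python3 - <<'E'
from h import *
p=shot("wrist");y=np.radians(np.arange(94,112,3))
for z in(.012,.017,.022):
    f=fit(p,(.542,-.299),.06,.09,z,.009,y);print(z,np.round(f,4))
print(spots(p,"spacer"))
a=[T()[:3,3] for _ in range(5)];print(np.round(np.mean(a,0),4))
f=fit(p,(.542,-.299),.06,.09,.017,.009,y);go(f[0],f[1],.0695,np.radians(f[2]-90),False)
E
```

```text
0.012 [  0.5401  -0.2992 103.0097 222.2456]
0.017 [  0.5429  -0.299  102.6017 221.4991]
0.022 [  0.5447  -0.2988 102.3696 213.3046]
[(0.57, array([ 0.548, -0.299,  0.013]))]
[ 0.5419 -0.3     0.16  ]
shift [ 0.0014 -0.0007  0.0905] len 0.09 turn -0.013 (alt 3.128) q7 -1.02
```

To row units: 0.03 m is 0.6, 0.02 m is 0.4, -0.013 rad is -0.065.

Call:
shift_gripper(motion="0.02 -0.02 0.6 -0.065 1 | 0 0 0.6 0 1 | 0 0 0.4 0 1 | 0 0 0.2 0 1 | 0 0 0 0 0.4 | 0 0 0 0 0.4 | 0 0 0 0 0.4 | 0 0 0 0 0.4", squeeze=30)

```text
clock: 3.75
position: [0.5438, -0.299, 0.0714]
ee_rot: [3.122, 0.34, 0.003]
force: [0.4, -0.1, 0.1]
width: 0.697
gripper_force: 0.0
```

```bash
python3 - <<'E'
from h import *
o=readout.observe();print(o["width"]*92,o["gripper_force"],o["position"],o["force"])
E
```

```text
64.12423349508148 0.0 [ 0.54378718 -0.29896118  0.07142348] [ 0.36031123 -0.12727989  0.1036474 ]
```

To row units: -0.05 m is -1, -0.04 m is -0.8.

Call:
shift_gripper(motion="0 0 0 0 0.4 | 0 0 0 0 0.4 | 0 0 -0.4 0 0.4 | 0 0 -0.8 0 0.4 | 0 0 -1 0 0.4 | 0 0 -1 0 0.4", squeeze=30)

```text
clock: 4.35
position: [0.5427, -0.2983, 0.2316]
ee_rot: [-3.123, -0.34, 0.001]
force: [0.8, -0.1, -1.4]
width: 0.648
gripper_force: 30.0
```

```bash
python3 - <<'E'
from h import *
go(.47,.2,.33,np.radians(18),False)
E
```

```text
shift [ 0.0362 -0.5023 -0.098 ] len 0.513 turn -0.097 (alt 3.044) q7 -1.0
```

To row units: -0.049 m is -0.98, -0.047 m is -0.94.

Call:
shift_gripper(motion="0.06 -0.9 -0.4 0 0.4 | 0.06 -0.94 -0.3 0 0.4 | 0.06 -0.94 -0.3 0 0.4 | 0.06 -0.94 -0.3 0 0.4 | 0.06 -0.94 -0.3 0 0.4 | 0.06 -0.98 -0.2 0 0.4 | 0.06 -0.98 -0.16 0 0.4 | 0.08 -0.98 0 0 0.4 | 0.08 -0.98 0 0 0.4 | 0.08 -0.9 0 0 0.4", squeeze=30)

```text
clock: 5.35
position: [0.4726, 0.1736, 0.3286]
ee_rot: [-3.123, -0.341, -0.001]
force: [0.9, 0.6, -1.1]
width: 0.654
gripper_force: 30.0
```

Call:
shift_gripper(motion="0.06 -0.56 0 -0.25 0.4 | 0 0 0 -0.235 0.4 | 0 0 0 0 0.4")

```text
clock: 5.65
position: [0.4699, 0.2003, 0.3281]
ee_rot: [3.102, 0.496, -0.0]
force: [0.2, -1.4, -0.8]
width: 0.653
gripper_force: 30.0
```

```bash
cat > m2.py <<'E'
from h import *
import sys
p=shot("wrist");print(spots(p,"glue_board"))
f=fit(p,(.542,.25),.13,.25,.012,.024,np.radians(np.arange(0,40,2)));print(np.round(f,4))
a=np.radians(f[2]);ca,sa=np.cos(a),np.sin(a)
o=ortho(p,.4,.7,.05,.45,.012,2000);s=2000;draw(o,.7,.45,f,.13,.25,s)
G=[]
for yy,lx,ly in((0,.094,.064),(.082,.069,.042),(-.082,.069,.042)):
    c=(f[0]-sa*yy,f[1]+ca*yy);g=fit(p,c,lx,ly,.012,.006,a+np.radians([-3,0,3]));print(yy,np.round(g,4),"local",np.round([ca*(g[0]-f[0])+sa*(g[1]-f[1]),-sa*(g[0]-f[0])+ca*(g[1]-f[1])],4))
    draw(o,.7,.45,g,lx,ly,s)
cv2.imwrite(sys.argv[1],o);cv2.imwrite("pics/raw_"+sys.argv[1][5:],p["image"])
E
python3 m2.py pics/g1.png
```

```text
[(0.8, array([0.544, 0.242, 0.012]))]
[  0.5445   0.2414  17.6741 128.8759]
0 [  0.5417   0.2431  17.0658 205.7428] local [-0.0021  0.0024]
0.082 [  0.5227   0.319   16.8282 219.4328] local [0.0028 0.0805]
-0.082 [5.670000e-01 1.607000e-01 1.732760e+01 1.992478e+02] local [-0.003  -0.0837]
```

View pics/g1.png

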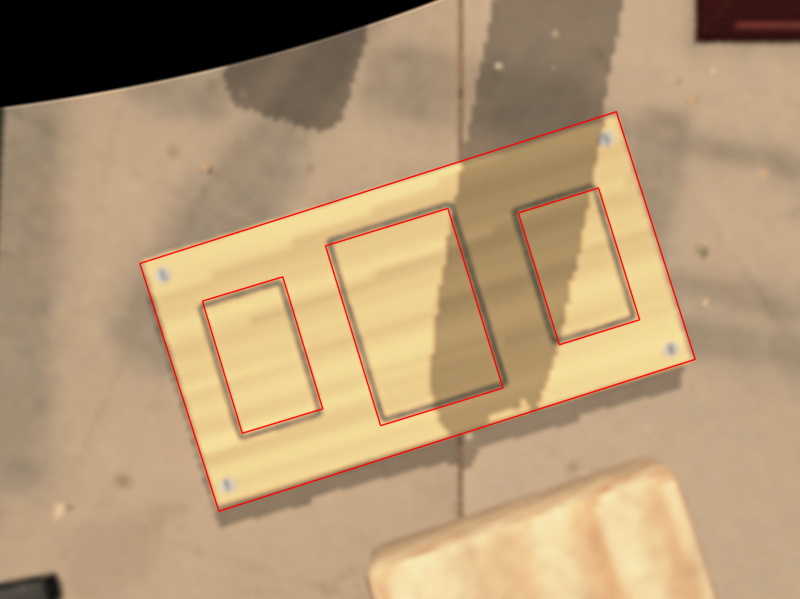

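The fit shows the whole plywood rectangle and three outlines, with centres near (425,315), (262,355) and (577,265) in the crop. The single-edge outline fits are loose by 1–2 mm, so I'll fit all the dark lines jointly instead.

```bash
cat >> h.py <<'E'
def plan(p,q0=(.5435,.2420,np.radians(17.4)),which=(0,1,2),z=.012,rect=True):
    """joint fit of the drawn dark lines: x,y,yaw of the plywood board"""
    h=.19;x0,y0=q0[0]-h,q0[1]-h;o=ortho(p,x0,x0+2*h,y0,y0+2*h,z)
    g=cv2.cvtColor(o,cv2.COLOR_BGR2GRAY);b=cv2.morphologyEx(g,cv2.MORPH_BLACKHAT,np.ones((9,9)))
    b=cv2.GaussianBlur(np.minimum(b,50).astype(np.float32),(0,0),1.2)
    t=np.linspace(-.5,.5,50);P=[]
    for k in which:
        yy,lx,ly=((0,.094,.064),(.082,.069,.042),(-.082,.069,.042))[k]
        for s in(1,-1):
            P+=[np.c_[s*lx/2+0*t,yy+t*ly],np.c_[t*lx,yy+s*ly/2+0*t]]
    P=np.vstack(P)
    def sc(q):
        c,s=np.cos(q[2]),np.sin(q[2]);X=q[0]+c*P[:,0]-s*P[:,1];Y=q[1]+s*P[:,0]+c*P[:,1]
        return -cv2.remap(b,((y0+2*h-Y)*1e3).astype(np.float32)[None],((x0+2*h-X)*1e3).astype(np.float32)[None],1).mean()
    q=min(((q0[0]+i,q0[1]+j,q0[2]+a) for i in np.arange(-.005,.0051,.001) for j in np.arange(-.005,.0051,.001) for a in np.radians(np.arange(-2,2.1,.5))),key=sc)
    r=minimize(lambda v:sc(np.array(q)+np.array(v)*[.001,.001,.01]),[0,0,0],method="Nelder-Mead");q=np.array(q)+r.x*[.001,.001,.01]
    return q[0],q[1],np.degrees(q[2]),-r.fun
E
python3 - <<'E'
from h import *
p=shot("wrist")
for z in (.007,.012,.017):print(z,np.round(plan(p,z=z),4), np.round(plan(p,z=z,which=(0,)),4))
q=plan(p);p2=shot("top");print("top",np.round(plan(p2),4))
go(q[0],q[1],.13,np.radians(q[2]),False)
E
```

```text
0.007 [ 0.5445  0.242  16.9001 36.0917] [ 0.5445  0.242  16.9    37.5792]
0.012 [ 0.5445  0.242  16.9002 37.967 ] [ 0.5445  0.242  16.9    38.1778]
0.017 [ 0.5445  0.241  16.9    34.6622] [ 0.5445  0.241  16.9    35.896 ]
top [ 0.5435  0.244  17.4001 15.4756]
shift [ 0.0837 -0.019   0.1981] len 0.216 turn 0.016 (alt -3.126) q7 -1.87
```

```bash
sed -i 's/\[0,0,0\],method="Nelder-Mead");q=np/[0,0,0],method="Nelder-Mead",options=dict(initial_simplex=[[0,0,0],[1,0,0],[0,1,0],[0,0,1]]));q=np/' h.py
```

Call:
shift_gripper(motion="0.4 -0.08 0.8 0.08 0.4 | 0.4 -0.08 0.8 0 0.4 | 0.4 -0.08 0.8 0 0.4 | 0.4 -0.08 0.8 0 0.4 | 0.08 -0.06 0.76 0 0.4 | 0 0 0 0 0.4 | 0 0 0 0 0.4")

```text
clock: 6.55
position: [0.5449, 0.2418, 0.1302]
ee_rot: [3.106, 0.464, -0.002]
force: [0.4, -0.1, 0.4]
width: 0.647
gripper_force: 30.0
```

```bash
python3 - <<'E'
from h import *
p=shot("wrist");cv2.imwrite("pics/w3.png",p["image"])
for w in((0,1,2),(1,2)):q=plan(p,which=w);print(np.round(q,4))
a=np.mean([T()[:3,3] for _ in range(5)],0);print(a,np.degrees(yaw(T())))
go(q[0],q[1],.0825,np.radians(q[2]),False)
E
```

```text
[ 0.5442  0.2416 17.0376 23.3928]
[ 0.5442  0.2417 17.0239 26.9384]
[0.54553177 0.24221389 0.13159267] 17.003095575890157
shift [-0.0015  0.0001  0.0491] len 0.049 turn -0.000 (alt 3.141) q7 -2.0
```

View pics/w3.png

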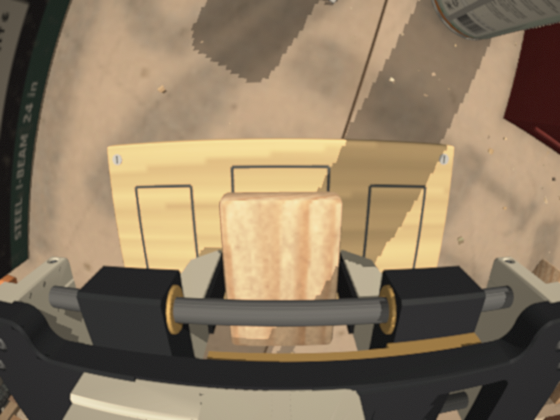

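The view shows the spacer square over the middle outline, with its far line visible at (280,167). Both leg outlines are clear beside it, so I'll lower it.

To row units: 0.002 m is 0.04, 0.02 m is 0.4.

Call:
shift_gripper(motion="-0.02 0 0.4 0 0.4 | 0 0 0.32 0 0.4 | 0 0 0.16 0 0.4 | 0 0 0.04 0 0.4 | 0 0 0 0 0.4 | 0 0 0 0 0.4")

```text
clock: 7.2
position: [0.5447, 0.2424, 0.0853]
ee_rot: [-3.106, -0.466, -0.003]
force: [-0.6, 0.2, -0.4]
width: 0.652
gripper_force: 30.0
```

```bash
python3 - <<'E'
from h import *
print(np.mean([readout.observe()["position"] for _ in range(8)],0),readout.observe()["force"])
E
```

```text
[0.54465049 0.24240976 0.08533675] [-0.57712932  0.24217677 -0.42143211]
```

Call:
shift_gripper(motion="0 0 0.02 0 0.4 | 0 0 0 0 0.4")

```text
clock: 7.4
position: [0.5442, 0.2422, 0.0835]
ee_rot: [-3.107, -0.466, -0.001]
force: [0.2, 0.9, -1.1]
width: 0.653
gripper_force: 30.0
```

Call:
shift_gripper(motion="0 0 0.02 0 0.4 | 0 0 0 0 0.4")

```text
clock: 7.6
position: [0.5442, 0.2423, 0.0831]
ee_rot: [3.107, 0.466, 0.001]
force: [-2.9, -1.3, 10.0]
width: 0.65
gripper_force: 30.0
```

Call:
shift_gripper(motion="0 0 0.02 0 0.4 | 0 0 0 0 0.4")

```text
clock: 7.8
position: [0.5442, 0.2423, 0.083]
ee_rot: [3.107, 0.466, 0.002]
force: [-5.5, -4.1, 21.1]
width: 0.645
gripper_force: 30.0
```

Call:
shift_gripper(motion="0 0 -0.03 0 0.4 | 0 0 0 0 0.9 | 0 0 0 0 0.9 | 0 0 0 0 0.9 | 0 0 0 0 0.9 | 0 0 -0.2 0 0.9 | 0 0 -0.6 0 0.9 | -0.2 0 -1 0 0.9 | -0.4 0 -1 0 0.9 | -0.6 0 -0.8 0 0.9")

```text
clock: 8.8
position: [0.4888, 0.2254, 0.261]
ee_rot: [-3.106, -0.465, -0.004]
force: [0.5, 0.0, 0.7]
width: 0.902
gripper_force: 0.0
```

Call:
shift_gripper(motion="0 0 0 0 1 | 0 0 0 0 1")

```text
clock: 9.0
position: [0.4883, 0.2251, 0.2599]
ee_rot: [-3.106, -0.466, -0.005]
force: [0.5, -0.8, -0.3]
width: 0.986
gripper_force: 0.0
```

```bash
python3 - <<'E'
from h import *
p=shot("wrist");q=plan(p,which=(1,2));print(np.round(q,4))
print(np.round(fit(p,(.5442,.2417),.06,.09,.029,.012,np.radians([103,107,111])),4))
go(.545,-.10,.3,None,False)
E
```

```text
[ 0.5442  0.2417 17.0644 38.8312]
[  0.5436   0.2393 106.3545 183.219 ]
shift [-0.041   0.3271 -0.0414] len 0.332  q7 -1.96
```

```bash
python3 - <<'E'
from h import *
p=shot("wrist");o=ortho(p,.46,.63,.14,.34,.029,4000);draw(o,.63,.34,fit(p,(.5442,.2417),.06,.09,.029,.012,np.radians([103,107,111])),.06,.09,4000)
a=ortho(p,.46,.63,.14,.34,.012,4000);q=plan(p,which=(1,2));draw(a,.63,.34,q,.094,.064,4000)
cv2.imwrite("pics/s1.png",cv2.resize(np.vstack([o,a]),None,fx=.44,fy=.44,interpolation=cv2.INTER_AREA))
t=shot("top");print(np.round(fit(t,(.5442,.2417),.06,.09,.029,.012,np.radians([103,107,111])),4),np.round(plan(t,which=(1,2)),4))
E
```

```text
[  0.5353   0.252  101.3021 107.4912] [ 0.5437  0.2441 17.1652 18.0852]
```

View pics/s1.png

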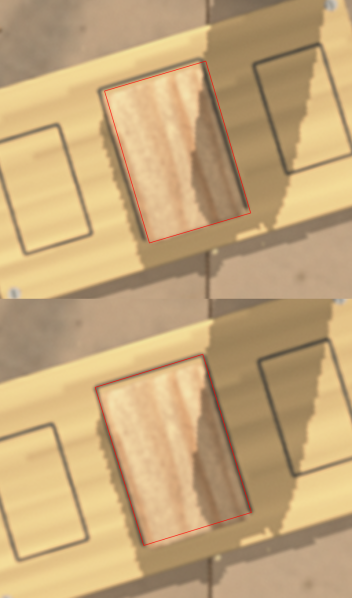

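The spacer lies within its outline, with the dark line showing on both long sides. Next is the leg at (308,212) in the top view; the red look-alike (408,146) is ruled out by colour.

```bash
python3 - <<'E'
from h import *
go(.543,-.1735,.17,np.radians(75.8-90),False)
E
```

```text
shift [-0.0642  0.3967  0.0873] len 0.411 turn 0.545 (alt -2.596) q7 -1.96
```

Call:
shift_gripper(motion="-0.14 0.88 0.2 0 1 | -0.14 0.88 0.2 0 1 | -0.14 0.88 0.2 0 1 | -0.14 0.88 0.2 0 1 | -0.14 0.88 0.2 0 1 | -0.14 0.88 0.2 0 1 | -0.14 0.88 0.2 0 1 | -0.14 0.88 0.2 0 1 | -0.16 0.9 0.14 0 1 | 0 0 0 0.725 1")

```text
clock: 10.15
position: [0.542, -0.1821, 0.168]
ee_rot: [3.131, 0.225, -0.007]
force: [-0.1, -0.2, 0.1]
width: 0.999
gripper_force: 0.0
```

Call:
shift_gripper(motion="0 0 0 0.725 1 | 0 0 0 0.725 1 | 0 0 0 0.55 1 | 0 0 0 0 1 | 0 0 0 0 1")

```text
clock: 10.65
position: [0.5434, -0.1731, 0.17]
ee_rot: [3.118, -0.382, -0.003]
force: [0.1, -0.8, 0.6]
width: 1.002
gripper_force: 0.0
```

```bash
python3 - <<'E'
from h import *
p=shot("wrist");y=np.radians(np.arange(67,85,3))
print(spots(p,"leg_1"))
for z in(.033,.038,.043):print(z,np.round(fit(p,(.546,-.173),.038,.065,z,.009,y),4))
f=fit(p,(.546,-.173),.038,.065,.038,.009,y);go(f[0],f[1],.075,np.radians(f[2]-90),False)
E
```

```text
[(0.96, array([ 0.558, -0.048,  0.039])), (0.74, array([ 0.551, -0.174,  0.038])), (0.67, array([ 0.692, -0.46 ,  0.014]))]
0.033 [ 5.448000e-01 -1.725000e-01  7.696640e+01  2.025266e+02]
0.038 [ 5.459000e-01 -1.730000e-01  7.725850e+01  1.965454e+02]
0.043 [ 5.477000e-01 -1.735000e-01  7.715350e+01  1.807313e+02]
shift [ 0.0024 -0.0008  0.0954] len 0.095 turn -0.022 (alt 3.119) q7 -1.67
```

To row units: 0.022 m is 0.44, 0.035 m is 0.7, -0.022 rad is -0.11.

Call:
shift_gripper(motion="0.05 -0.02 0.6 -0.11 1 | 0 0 0.7 0 1 | 0 0 0.44 0 1 | 0 0 0.18 0 1 | 0 0 0 0 0.2 | 0 0 0 0 0.2 | 0 0 0 0 0.2 | 0 0 0 0 0.2 | 0 0 0 0 0.2 | 0 0 0 0 0.2", squeeze=30)

```text
clock: 11.75
position: [0.5464, -0.173, 0.0755]
ee_rot: [3.122, -0.353, 0.001]
force: [0.4, -0.3, -0.5]
width: 0.525
gripper_force: 0.0
```

Call:
shift_gripper(motion="0 0 0 0 0.2 | 0 0 0 0 0.2 | 0 0 0 0 0.2 | 0 0 -0.4 0 0.2 | 0 0 -0.8 0 0.2 | 0 0 -0.8 0 0.2")

```text
clock: 12.35
position: [0.5454, -0.1727, 0.1753]
ee_rot: [-3.121, 0.353, 0.004]
force: [0.8, -0.5, -1.2]
width: 0.413
gripper_force: 30.0
```

```bash
python3 - <<'E'
from h import *
go(.5682,.1633,.17,np.radians(17.05),False);print(readout.observe()["joints"])
E
```

```text
shift [-0.0528 -0.3326  0.0055] len 0.337 turn -0.523 (alt 2.619) q7 -1.65
[ 0.30245264  0.47886198 -0.12320838  1.82828967  0.07574463  0.84142694
 -1.65366041]
```

To row units: -0.042 m is -0.84, -0.041 m is -0.82, -0.14 rad is -0.7.

Call:
shift_gripper(motion="-0.14 -0.82 0 0 0.2 | -0.14 -0.84 0.02 0 0.2 | -0.14 -0.84 0.02 0 0.2 | -0.14 -0.84 0.02 0 0.2 | -0.14 -0.84 0.02 0 0.2 | -0.14 -0.84 0.02 0 0.2 | -0.14 -0.84 0 0 0.2 | -0.08 -0.78 0 0 0.2 | 0 0 0 -0.7 0.2 | 0 0 0 -0.7 0.2")

```text
clock: 13.35
position: [0.5681, 0.1648, 0.1696]
ee_rot: [-3.14, -0.1, 0.001]
force: [0.5, -0.2, -2.2]
width: 0.409
gripper_force: 29.9
```

Call:
shift_gripper(motion="0 0 0 -0.7 0.2 | 0 0 0 -0.515 0.2 | 0 0 0 0 0.2 | 0 0 0 0 0.2")

```text
clock: 13.75
position: [0.5685, 0.1623, 0.1698]
ee_rot: [-3.108, -0.461, 0.001]
force: [0.5, 0.5, -0.7]
width: 0.416
gripper_force: 30.0
```

```bash
python3 - <<'E'
from h import *
p=shot("wrist");cv2.imwrite("pics/w4.png",p["image"])
q=plan(p,(.5442,.2417,np.radians(17.05)),which=(1,2));print(np.round(q,4));a=np.radians(q[2])
go(q[0]+.082*np.sin(a),q[1]-.082*np.cos(a),.091,a,False)
E
```

```text
[ 0.5442  0.2416 17.1107 29.0334]
shift [ 0.0001 -0.0009  0.0789] len 0.079 turn -0.004 (alt 3.137) q7 -1.82
```

View pics/w4.png

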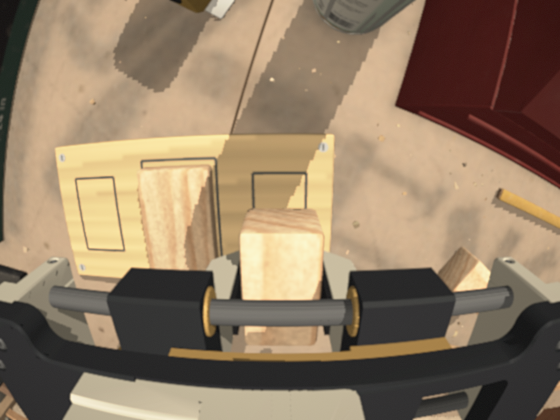

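The leg hangs square over the right-hand outline (280,190), and the spacer sits in its own. I'll lower it.

To row units: 0.03 m is 0.6, 0.014 m is 0.28, -0.003 rad is -0.015.

Call:
shift_gripper(motion="0 -0.01 0.6 -0.015 0.2 | 0 0 0.6 0 0.2 | 0 0 0.28 0 0.2 | 0 0 0.1 0 0.2 | 0 0 0.04 0 0.2 | 0 0 0 0 0.2")

```text
clock: 14.4
position: [0.5691, 0.1633, 0.0899]
ee_rot: [-3.106, -0.47, -0.002]
force: [-0.1, -0.2, -1.7]
width: 0.413
gripper_force: 30.0
```

Call:
shift_gripper(motion="0 0 0.02 0 0.2 | 0 0 0 0 0.2")

```text
clock: 14.6
position: [0.569, 0.1631, 0.0888]
ee_rot: [-3.106, -0.47, -0.002]
force: [0.0, 0.3, -0.6]
width: 0.413
gripper_force: 30.0
```

Call:
shift_gripper(motion="0 0 0.02 0 0.2 | 0 0 0 0 0.2")

```text
clock: 14.8
position: [0.5686, 0.163, 0.0872]
ee_rot: [3.106, 0.47, 0.0]
force: [0.2, -0.5, -1.3]
width: 0.413
gripper_force: 30.0
```

To row units: 0.001 m is 0.02.

Call:
shift_gripper(motion="0 0 0.02 0 0.2 | 0 0 0 0 0.2")

```text
clock: 15.0
position: [0.5686, 0.163, 0.0872]
ee_rot: [3.106, 0.47, 0.001]
force: [-3.5, -2.0, 11.5]
width: 0.413
gripper_force: 30.0
```

Call:
shift_gripper(motion="0 0 0.02 0 0.2 | 0 0 0 0 0.2")

```text
clock: 15.2
position: [0.5686, 0.163, 0.0871]
ee_rot: [3.106, 0.47, 0.001]
force: [-7.9, -3.3, 23.2]
width: 0.414
gripper_force: 30.0
```

Call:
shift_gripper(motion="0 0 -0.04 0 0.2 | 0 0 0 0 0.56 | 0 0 0 0 0.56 | 0 0 0 0 0.56 | 0 0 -0.2 0 0.56 | 0 0 -0.6 0 0.56 | 0 0 -1 0 0.56 | 0 0 0 0 1 | 0 0 0 0 1")

```text
clock: 16.1
position: [0.5693, 0.1632, 0.1789]
ee_rot: [-3.106, -0.47, -0.005]
force: [-1.0, -0.8, -0.5]
width: 0.688
gripper_force: 0.0
```

```bash
python3 - <<'E'
from h import *
f=readout.observe();go(.557,-.041,.17,np.radians(158.2-90),False)
E
```

```text
shift [-0.0722  0.1914  0.0086] len 0.205 turn -0.890 (alt 2.252) q7 -1.81
```

Call:
shift_gripper(motion="-0.3 0.76 0.04 0 1 | -0.3 0.76 0.04 0 1 | -0.3 0.76 0.04 0 1 | -0.3 0.76 0.04 0 1 | -0.24 0.78 0 0 1 | 0 0 0 -0.74 1 | 0 0 0 -0.74 1 | 0 0 0 -0.74 1 | 0 0 0 -0.74 1 | 0 0 0 -0.745 1")

```text
clock: 17.1
position: [0.5555, -0.0409, 0.1678]
ee_rot: [-2.719, -1.571, 0.003]
force: [-0.5, -1.1, -0.9]
width: 1.0
gripper_force: 0.0
```

Call:
shift_gripper(motion="0 0 0 -0.745 1 | 0 0 0 0 1 | 0 0 0 0 1")

```text
clock: 17.4
position: [0.5558, -0.0409, 0.1682]
ee_rot: [-2.604, -1.755, 0.002]
force: [-0.0, 0.2, 0.6]
width: 0.998
gripper_force: 0.0
```

```bash
python3 - <<'E'
from h import *
p=shot("wrist");y=np.radians(np.arange(149,168,3))
print(spots(p,"leg_1"))
for z in(.033,.038,.043):print(z,np.round(fit(p,(.557,-.041),.038,.065,z,.009,y),4))
f=fit(p,(.557,-.041),.038,.065,.038,.009,y);go(f[0],f[1],.074,np.radians(f[2]-90),False)
E
```

```text
[(0.96, array([ 0.557, -0.038,  0.04 ])), (0.93, array([0.548, 0.137, 0.03 ])), (0.2, array([0.361, 0.19 , 0.013]))]
0.033 [ 5.572000e-01 -4.200000e-02  1.598882e+02  2.205899e+02]
0.038 [ 5.581000e-01 -3.990000e-02  1.591354e+02  2.185748e+02]
0.043 [ 5.585000e-01 -3.800000e-02  1.595472e+02  2.114875e+02]
shift [0.0016 0.0016 0.0946] len 0.095 turn -0.019 (alt 3.122) q7 -0.71
```

To row units: 0.03 m is 0.6, 0.035 m is 0.7, -0.019 rad is -0.095.

Call:
shift_gripper(motion="0.03 0.03 0.6 -0.095 1 | 0 0 0.7 0 1 | 0 0 0.42 0 1 | 0 0 0.16 0 1 | 0 0 0 0 0.2 | 0 0 0 0 0.2 | 0 0 0 0 0.2 | 0 0 0 0 0.2 | 0 0 0 0 0.2 | 0 0 0 0 0.2", squeeze=30)

```text
clock: 18.5
position: [0.5585, -0.04, 0.0755]
ee_rot: [2.584, 1.786, 0.001]
force: [-0.3, -0.0, 1.0]
width: 0.527
gripper_force: 0.0
```

Call:
shift_gripper(motion="0 0 0 0 0.2 | 0 0 0 0 0.2 | 0 0 0 0 0.2 | 0 0 -0.4 0 0.2 | 0 0 -0.8 0 0.2 | 0 0 -1 0 0.2 | 0 0 -0.2 0 0.2")

```text
clock: 19.2
position: [0.5606, -0.0393, 0.2]
ee_rot: [2.581, 1.785, 0.01]
force: [0.7, -0.2, -1.4]
width: 0.413
gripper_force: 30.0
```

```bash
python3 - <<'E'
from h import *
go(.5202,.3201,.19,np.radians(17.05),False)
E
```

```text
shift [ 0.3219 -0.1647  0.0098] len 0.362 turn 0.912 (alt -2.229) q7 -0.67
```

Call:
shift_gripper(motion="0.8 -0.4 0.02 0 0.2 | 0.8 -0.4 0.02 0 0.2 | 0.8 -0.42 0.02 0 0.2 | 0.82 -0.42 0.02 0 0.2 | 0.82 -0.42 0.02 0 0.2 | 0.82 -0.42 0.02 0 0.2 | 0.82 -0.42 0.02 0 0.2 | 0.76 -0.4 0.02 0 0.2 | 0 0 0 0.73 0.2 | 0 0 0 0.73 0.2")

```text
clock: 20.2
position: [0.5164, 0.3214, 0.1859]
ee_rot: [-2.818, -1.388, 0.002]
force: [-0.2, -0.7, -1.4]
width: 0.412
gripper_force: 30.0
```

Call:
shift_gripper(motion="0 0 0 0.75 0.2 | 0 0 0 0.75 0.2 | 0 0 0 0.75 0.2 | 0 0 0 0.75 0.2 | 0 0 0 0.1 0.2 | 0 0 0 0 0.2 | 0 0 0 0 0.2")

```text
clock: 20.9
position: [0.5175, 0.3195, 0.1867]
ee_rot: [3.106, 0.471, -0.001]
force: [0.1, 0.4, -0.7]
width: 0.415
gripper_force: 30.0
```

```bash
cat > m3.py <<'E'
from h import *
p=shot("wrist")
q=plan(p,(.5442,.2417,np.radians(17.05)),which=(1,));print(np.round(q,4));q=plan(p,(.5442,.2417,np.radians(17.05)),which=(0,1));print(np.round(q,4));a=np.radians(q[2])
go(.5442-.082*np.sin(a),.2417+.082*np.cos(a),.091,np.radians(17.07),False)
y=np.radians([104,107,110]);print("leg",np.round(fit(p,(.5682,.1633),.038,.065,.05,.008,y),4))
E
python3 m3.py
```

```text
[ 0.5442  0.2417 17.0662 22.4104]
[ 0.5442  0.2416 16.9392 24.1272]
shift [0.0028 0.0002 0.0958] len 0.096 turn 0.002 (alt -3.139) q7 -2.09
leg [  0.5691   0.1641 108.1579 141.9092]
```

To row units: 0.035 m is 0.7, 0.018 m is 0.36, 0.002 rad is 0.01.

Call:
shift_gripper(motion="0.05 0 0.7 0.01 0.2 | 0 0 0.7 0 0.2 | 0 0 0.36 0 0.2 | 0 0 0.14 0 0.2 | 0 0 0.02 0 0.2 | 0 0 0 0 0.2")

```text
clock: 21.55
position: [0.5206, 0.3208, 0.0919]
ee_rot: [-3.106, -0.463, -0.002]
force: [-0.0, 1.0, -1.1]
width: 0.413
gripper_force: 30.0
```

Call:
shift_gripper(motion="0 0 0.02 0 0.2 | 0 0 0 0 0.2")

```text
clock: 21.75
position: [0.5205, 0.3207, 0.091]
ee_rot: [-3.107, -0.463, -0.002]
force: [0.5, -0.0, -1.3]
width: 0.413
gripper_force: 30.0
```

Call:
shift_gripper(motion="0 0 0.02 0 0.2 | 0 0 0 0 0.2")

```text
clock: 21.95
position: [0.5202, 0.3204, 0.0893]
ee_rot: [-3.107, -0.463, -0.001]
force: [-0.8, -0.2, -0.7]
width: 0.406
gripper_force: 30.0
```

Call:
shift_gripper(motion="0 0 0.02 0 0.2 | 0 0 0 0 0.2")

```text
clock: 22.15
position: [0.52, 0.3203, 0.088]
ee_rot: [3.107, 0.463, -0.0]
force: [-0.8, -0.8, -0.9]
width: 0.413
gripper_force: 30.0
```

Call:
shift_gripper(motion="0 0 0.02 0 0.2 | 0 0 0 0 0.2")

```text
clock: 22.35
position: [0.5201, 0.3204, 0.0872]
ee_rot: [-3.107, -0.463, -0.0]
force: [-0.6, -1.3, 1.1]
width: 0.411
gripper_force: 30.0
```

Call:
shift_gripper(motion="0 0 0.02 0 0.2 | 0 0 0 0 0.2")

```text
clock: 22.55
position: [0.5201, 0.3203, 0.0872]
ee_rot: [3.107, 0.463, 0.001]
force: [-3.6, -3.9, 12.4]
width: 0.412
gripper_force: 30.0
```

Contact. I'll release it, back off and check both legs from a centred view.

The rows are not in the units I measure in: shifts go in shares of 50 mm and turns go in units of 0.2 rad. I convert before sending: -0.05 m is -1, -0.04 m is -0.8.

Call:
shift_gripper(motion="0 0 -0.02 0 0.2 | 0 0 0 0 0.56 | 0 0 0 0 0.56 | 0 0 0 0 0.56 | 0 0 -0.2 0 0.56 | 0 0 -0.6 0 0.56 | -0.2 0 -1 0 0.56 | -0.4 0.3 -0.8 0 1 | -0.4 0.6 -0.8 0 1 | -0.4 0.7 -0.6 0 1")

```text
clock: 23.55
position: [0.4768, 0.2268, 0.2861]
ee_rot: [-3.105, -0.467, -0.004]
force: [1.2, -0.0, -0.2]
width: 0.771
gripper_force: 0.0
```

Call:
shift_gripper(motion="0 0 0 0 1 | 0 0 0 0 1")

```text
clock: 23.75
position: [0.4777, 0.2255, 0.2846]
ee_rot: [-3.107, -0.46, -0.004]
force: [-0.0, 0.4, -0.8]
width: 0.943
gripper_force: 0.0
```

```bash
cat > m4.py <<'E'
from h import *
p=shot("wrist");y=np.radians([104,107,110])
S=[("spacer",(.5442,.2417),.06,.09,.029,.006),("leg+",(.5202,.3201),.038,.065,.05,.008),("leg-",(.5682,.1633),.038,.065,.05,.008)]
q=np.array([.5442,.2417]);a=np.radians(17.07);Rm=np.array([[np.cos(a),np.sin(a)],[-np.sin(a),np.cos(a)]])
ims=[]
for n,c,lx,ly,z,r in S:
    f=fit(p,c,lx,ly,z,r,y);print(n,np.round(f,4),"local mm",np.round(Rm@(np.array(f[:2])-q)*1e3,1),"yaw",round(f[2]-107.07,1))
    o=ortho(p,.44,.65,.10,.38,z,2000);draw(o,.65,.38,f,lx,ly,2000);ims.append(o)
cv2.imwrite("pics/p1.png",cv2.resize(np.vstack([ims[0][:, :],ims[1]]),None,fx=.7,fy=.7,interpolation=cv2.INTER_AREA))
E
python3 m4.py
```

```text
spacer [  0.5436   0.2393 106.3028 181.5228] local mm [-1.3 -2.1] yaw -0.8
leg+ [  0.5222   0.3185 105.9214 187.4065] local mm [ 1.5 79.8] yaw -1.1
leg- [  0.5701   0.1645 109.3473 113.2308] local mm [  2.1 -81.4] yaw 2.3
```

View pics/p1.png

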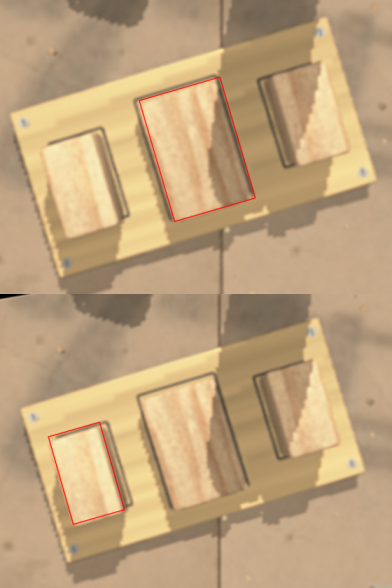

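Spacer and both legs sit on their outlines; the apparent leg offset towards the edges is the parallax of their 50 mm tops. Next is the long board: the candidates are (375,254), at 220 mm, and (289,253), at 160 mm, and the rectangle fits say the first. I'll confirm with a crop from above it.

To row units: -0.15 rad is -0.75.

Call:
shift_gripper(motion="0 0 0 -0.75 1 | 0 0 0 -0.75 1 | 0 0 0 -0.75 1 | 0 0 0 -0.75 1 | 0 0 0 -0.75 1 | 0 0 0 -0.75 1 | 0 0 0 -0.75 1 | 0 0 0 -0.75 1 | 0 0 0 -0.75 1 | 0 0 0 -0.2 1")

```text
clock: 24.8
position: [0.4769, 0.2273, 0.2819]
ee_rot: [-2.08, -2.352, 0.002]
force: [0.4, 0.1, 0.5]
width: 0.999
gripper_force: 0.0
```

```bash
python3 - <<'E'
from h import *
go(.431,-.352,.23,np.radians(96.7),False)
E
```

```text
shift [-0.5694 -0.1163  0.0518] len 0.583 turn 0.006 (alt -3.136) q7 -0.65
```

To row units: -0.048 m is -0.96, -0.045 m is -0.9.

Call:
shift_gripper(motion="-0.9 -0.18 0.08 0 1 | -0.96 -0.2 0.08 0 1 | -0.96 -0.2 0.08 0 1 | -0.96 -0.2 0.08 0 1 | -0.96 -0.2 0.08 0 1 | -0.96 -0.2 0.08 0 1 | -0.96 -0.2 0.08 0 1 | -0.96 -0.2 0.08 0 1 | -0.96 -0.2 0.1 0 1 | -0.96 -0.2 0.1 0 1")

```text
clock: 25.8
position: [0.434, -0.2599, 0.24]
ee_rot: [-2.087, -2.346, -0.001]
force: [0.9, -0.1, 0.1]
width: 0.999
gripper_force: 0.0
```

Call:
shift_gripper(motion="-0.96 -0.2 0.1 0 1 | -0.88 -0.18 0.1 0.03 1 | 0 0 0 0 1 | 0 0 0 0 1")

```text
clock: 26.2
position: [0.4257, -0.3524, 0.2295]
ee_rot: [-2.096, -2.336, -0.001]
force: [1.1, 0.6, 0.2]
width: 0.999
gripper_force: 0.0
```

```bash
python3 - <<'E'
from h import *
p=shot("wrist");y=np.radians(np.arange(0,14,3));c=(.431,-.35)
for z in(.014,.019,.024):print(z,np.round(fit(p,c,.064,.22,z,.012,y),4))
f=fit(p,c,.064,.22,.019,.012,y);go(f[0],f[1],.0695,np.radians(f[2]+90),False)
print(spots(p,"long_board"))
o=ortho(p,.36,.62,-.50,.0,.019,1400);draw(o,.62,.0,f,.064,.22,1400);cv2.imwrite("pics/l1.png",o)
E
```

```text
0.014 [  0.4306  -0.3524   6.5408 110.8522]
0.019 [  0.4305  -0.3518   6.8664 124.9223]
0.024 [  0.4305  -0.3524   6.6977 122.7396]
shift [-0.0015  0.0043  0.1605] len 0.161 turn -0.009 (alt 3.132) q7 0.53
[(0.62, array([ 0.428, -0.341,  0.016]))]
```

View pics/l1.png

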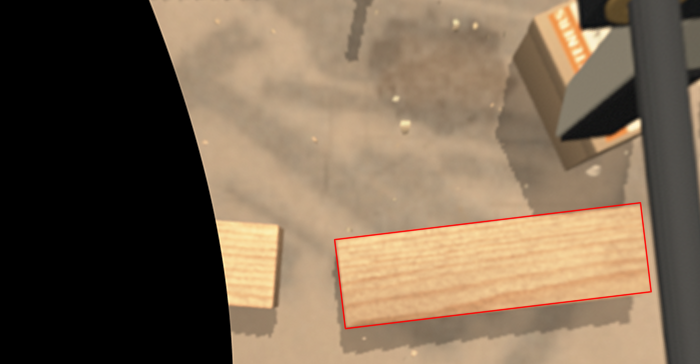

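The red 220 mm outline sits exactly on the board at (495,265), and the shorter one (245,265) is separate. So this is the longer board, and I'll grasp it.

To row units: 0.0043 m is 0.086, -0.0015 m is -0.03, -0.009 rad is -0.045.

Call:
shift_gripper(motion="-0.03 0.086 0.8 -0.045 1 | 0 0 0.9 0 1 | 0 0 0.8 0 1 | 0 0 0.5 0 1 | 0 0 0.18 0 1 | 0 0 0 0 0.5 | 0 0 0 0 0.5 | 0 0 0 0 0.5 | 0 0 0 0 0.5 | 0 0 0 0 0.5", squeeze=40)

```text
clock: 27.3
position: [0.4306, -0.3541, 0.0734]
ee_rot: [2.085, 2.347, 0.0]
force: [-0.4, 0.6, 8.3]
width: 0.696
gripper_force: 40.0
```

Call:
shift_gripper(motion="0 0 0 0 0.5 | 0 0 0 0 0.5")

```text
clock: 27.5
position: [0.4306, -0.3541, 0.0734]
ee_rot: [2.085, 2.346, 0.0]
force: [-0.5, 1.0, 8.3]
width: 0.694
gripper_force: 40.0
```

To row units: -0.04 m is -0.8, -0.02 m is -0.4.

Call:
shift_gripper(motion="0 0 -0.4 0 0.5 | 0 0 -0.8 0 0.5 | 0 0 -0.8 0 0.5 | 0 0 -0.8 0 0.5 | 0 0 0 0 0.5 | 0 0 0 0 0.5")

```text
clock: 28.1
position: [0.43, -0.354, 0.2131]
ee_rot: [2.086, 2.346, -0.0]
force: [0.1, 0.9, -1.2]
width: 0.689
gripper_force: 40.0
```

```bash
python3 - <<'E'
from h import *
p=shot("wrist");cv2.imwrite("pics/w5.png",p["image"])
go(.5442,.2417,.21,np.radians(107.07),False)
E
```

```text
shift [0.5777 0.1839 0.0017] len 0.606 turn -0.180 (alt 2.961) q7 0.52
```

View pics/w5.png

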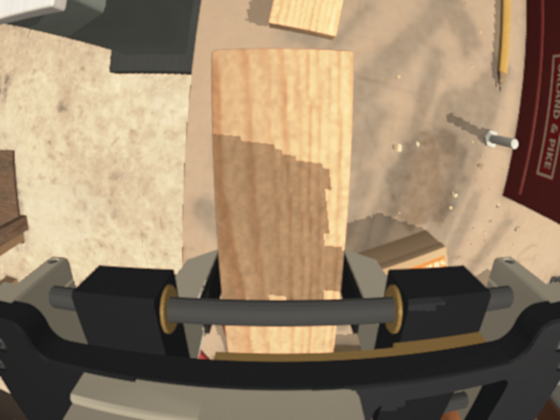

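Call:
shift_gripper(motion="0.8 0.24 0 0 0.5 | 0.9 0.28 0 0 0.5 | 0.9 0.29 0 0 0.5 | 0.9 0.29 0 0 0.5 | 0.9 0.29 0 0 0.5 | 0.9 0.29 0 0 0.5 | 0.9 0.29 0 0 0.5 | 0.9 0.29 0 0 0.5 | 0.9 0.29 0 0 0.5 | 0.9 0.29 0 0 0.5")

```text
clock: 29.15
position: [0.5177, 0.1064, 0.2104]
ee_rot: [-2.086, -2.347, 0.004]
force: [1.5, 0.1, -0.9]
width: 0.692
gripper_force: 40.0
```

Call:
shift_gripper(motion="0.9 0.29 0 0 0.5 | 0.9 0.29 0 0 0.5 | 0.8 0.27 0 0 0.5 | 0 0 0 -0.45 0.5 | 0 0 0 -0.45 0.5 | 0 0 0 0 0.5 | 0 0 0 0 0.5")

```text
clock: 29.85
position: [0.545, 0.2384, 0.2107]
ee_rot: [-1.87, -2.523, 0.003]
force: [0.0, 0.5, -0.9]
width: 0.694
gripper_force: 40.0
```

```bash
python3 - <<'E'
from h import *
p=shot("wrist");cv2.imwrite("pics/w6.png",p["image"]);M=T()
# far end of held board in tool frame at its top plane
for dz in(.051,.0535):
    z=M[2,3]-dz;best=[]
    c=M[:2,3];f=fit(p,(M[0,3]+.0*M[0,0],M[1,3]),.064,.22,z,.006,np.array([yaw(M)-np.pi/2+d for d in(-.03,0,.03)]))
    d=M[:2,:2].T@(np.array(f[:2])-c);print(np.round(f,4),"tool offset",np.round(d,4),np.degrees(yaw(M)))
q=plan(p,(.5442,.2417,np.radians(17.05)));print(np.round(q,4))
go(.5442,.2417,.13,np.radians(107.07),False)
E
```

```text
[ 0.543   0.237  20.0213 38.6247] tool offset [-0.0008 -0.0025] 106.89897305732812
[ 0.5422  0.239  20.6552 40.8536] tool offset [ 0.0014 -0.0026] 106.89897305732812
[ 0.5482  0.2403 15.4706  6.0585]
shift [0.0034 0.0002 0.0811] len 0.081 turn -0.003 (alt 3.139) q7 -0.49
```

View pics/w6.png

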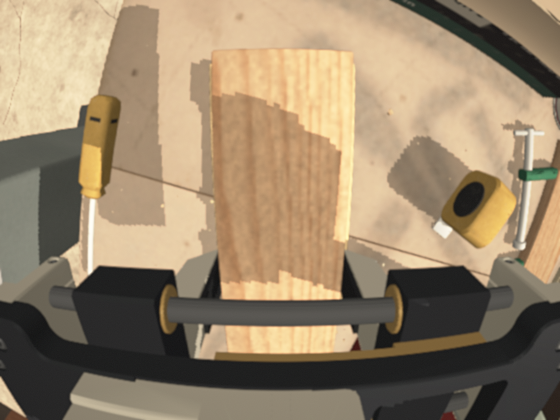

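The picture shows the board held straight, with its far end at (282,50). The tape measure and screwdriver are well clear, so I'll lower it.

Call:
shift_gripper(motion="0.04 0 0.6 -0.015 0.5 | 0 0 0.6 0 0.5 | 0 0 0.32 0 0.5 | 0 0 0.1 0 0.5 | 0 0 0 0 0.5 | 0 0 0 0 0.5")

```text
clock: 30.5
position: [0.5453, 0.2412, 0.132]
ee_rot: [1.864, 2.528, 0.002]
force: [-0.3, 0.4, -0.8]
width: 0.692
gripper_force: 40.0
```

Call:
shift_gripper(motion="0 0 0.04 0 0.5 | 0 0 0 0 0.5")

```text
clock: 30.7
position: [0.5452, 0.241, 0.1297]
ee_rot: [1.863, 2.528, 0.001]
force: [0.3, 0.0, -0.9]
width: 0.693
gripper_force: 40.0
```

Call:
shift_gripper(motion="0 0 0.04 0 0.5 | 0 0 0 0 0.5")

```text
clock: 30.9
position: [0.5448, 0.2409, 0.127]
ee_rot: [1.864, 2.529, -0.0]
force: [-0.6, 0.4, -1.4]
width: 0.692
gripper_force: 40.0
```

Call:
shift_gripper(motion="0 0 0.02 0 0.5 | 0 0 0 0 0.5")

```text
clock: 31.1
position: [0.5448, 0.2409, 0.1259]
ee_rot: [-1.863, -2.529, 0.0]
force: [0.7, -0.2, 0.3]
width: 0.694
gripper_force: 40.0
```

To row units: 0.001 m is 0.02.

Call:
shift_gripper(motion="0 0 0.02 0 0.5 | 0 0 0 0 0.5")

```text
clock: 31.3
position: [0.5448, 0.2409, 0.1249]
ee_rot: [-1.863, -2.529, 0.0]
force: [-0.7, 0.6, -1.2]
width: 0.695
gripper_force: 40.0
```

Call:
shift_gripper(motion="0 0 0.02 0 0.5 | 0 0 0 0 0.5")

```text
clock: 31.5
position: [0.5448, 0.2409, 0.1239]
ee_rot: [-1.863, -2.529, 0.0]
force: [-0.6, 0.7, -2.0]
width: 0.695
gripper_force: 40.0
```

Call:
shift_gripper(motion="0 0 0.02 0 0.5 | 0 0 0 0 0.5")

```text
clock: 31.7
position: [0.5449, 0.241, 0.1235]
ee_rot: [1.863, 2.529, 0.0]
force: [-1.7, -0.6, 4.6]
width: 0.691
gripper_force: 40.0
```

To row units: -0.04 m is -0.8, -0.03 m is -0.6.

Call:
shift_gripper(motion="0 0 0.01 0 0.5 | 0 0 0 0 0.5 | 0 0 -0.01 0 0.8 | 0 0 0 0 0.9 | 0 0 0 0 0.9 | 0 0 0 0 0.9 | 0 0 -0.4 0 0.9 | 0 0 -0.8 0 0.9 | 0 0 -0.8 0 0.9 | -0.6 0 -0.8 0 0.9")

```text
clock: 32.7
position: [0.5519, 0.2165, 0.2648]
ee_rot: [-1.853, -2.534, -0.003]
force: [0.8, 1.0, 0.2]
width: 0.9
gripper_force: 0.0
```

Call:
shift_gripper(motion="-0.8 -0.8 -0.4 0 1 | -0.8 -0.8 0 0 1 | 0 0 0 0 1 | 0 0 0 0 1")

```text
clock: 33.1
position: [0.5084, 0.1251, 0.28]
ee_rot: [1.866, 2.526, -0.0]
force: [0.7, 0.1, 0.4]
width: 1.0
gripper_force: 0.0
```

```bash
python3 - <<'E'
from h import *
p=shot("wrist");y=np.radians([12,15,17,19,22])
for z in(.064,.069,.074):
    f=fit(p,(.5442,.2417),.064,.22,z,.009,y);print(z,np.round(f,4))
cv2.imwrite("pics/w7.png",p["image"]);go(.556,-.412,.3,np.radians(25),False)
t=shot("top");print(np.round(fit(t,(.5442,.2417),.064,.22,.069,.009,y),4))
E
```

```text
0.064 [ 0.546   0.2421 16.9744 65.4402]
0.069 [ 0.5444  0.2433 16.689  65.5974]
0.074 [ 0.5434  0.2445 16.6465 65.0291]
shift [-0.5284 -0.1142 -0.0202] len 0.541 turn 1.435 (alt -1.707) q7 -0.26
[ 0.5357  0.2456 21.9271 50.8744]
```

View pics/w7.png

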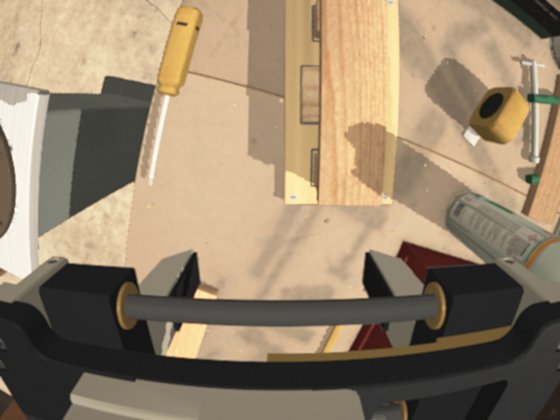

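The long board lies across the legs, over the plywood and parallel to it. The fit gives (0.5444, 0.2433) at 16.7°, against the plywood's (0.5442, 0.2417) at 17.1°. Next is the screw box: (398,206) in the top view has the orange band, while the one at (377,80) has a blue label and sits behind, so the first is meant.

To row units: -0.009 m is -0.18, -0.048 m is -0.96.

Call:
shift_gripper(motion="-0.84 -0.18 -0.04 0 1 | -0.96 -0.2 -0.04 0 1 | -0.96 -0.2 -0.04 0 1 | -0.96 -0.2 -0.04 0 1 | -0.96 -0.2 -0.04 0 1 | -0.96 -0.2 -0.04 0 1 | -0.96 -0.22 -0.04 0 1 | -0.96 -0.22 -0.04 0 1 | -0.96 -0.22 -0.04 0 1 | -0.96 -0.22 -0.04 0 1")

```text
clock: 34.2
position: [0.5522, -0.3576, 0.2993]
ee_rot: [-1.86, -2.532, -0.001]
force: [0.8, 0.8, 0.2]
width: 0.996
gripper_force: 0.0
```

Call:
shift_gripper(motion="-0.96 -0.22 0 0 1 | -0.12 -0.04 0 0.75 1 | 0 0 0 0.75 1 | 0 0 0 0.75 1 | 0 0 0 0.75 1 | 0 0 0 0.75 1 | 0 0 0 0.75 1 | 0 0 0 0.75 1 | 0 0 0 0.75 1 | 0 0 0 0.75 1")

```text
clock: 35.2
position: [0.5562, -0.4108, 0.2989]
ee_rot: [-3.036, -0.805, 0.0]
force: [-0.1, 0.1, 0.8]
width: 0.998
gripper_force: 0.0
```

Call:
shift_gripper(motion="0 0 0.4 0.425 1 | 0 0 0.8 0 1 | 0 0 0.8 0 1 | 0 0 0 0 1 | 0 0 0 0 1")

```text
clock: 35.7
position: [0.5554, -0.4113, 0.1995]
ee_rot: [-3.065, -0.683, 0.001]
force: [-0.6, -0.8, 0.4]
width: 0.997
gripper_force: 0.0
```

```bash
python3 - <<'E'
from h import *
p=shot("wrist");y=np.radians(np.arange(106,125,3));c=(.5565,-.412)
for z in(.044,.049,.054):print(z,np.round(fit(p,c,.061,.097,z,.009,y),4))
f=fit(p,c,.061,.097,.049,.009,y);go(f[0],f[1],.075,np.radians(f[2]-90),False);print(spots(p,"screw_box"))
cv2.imwrite("pics/w8.png",p["image"]);o=ortho(p,.47,.64,-.52,-.30,.049,2500);draw(o,.64,-.30,f,.061,.097,2500);cv2.imwrite("pics/b1.png",o)
E
```

```text
0.044 [  0.5577  -0.419  115.0667 174.7174]
0.049 [  0.5594  -0.4175 115.465  173.4998]
0.054 [  0.5605  -0.4165 115.4954 154.7486]
shift [0.0007 0.0062 0.1262] len 0.126 turn -0.006 (alt 3.135) q7 -0.6
[(0.74, array([ 0.567, -0.417,  0.044]))]
```

View pics/b1.png

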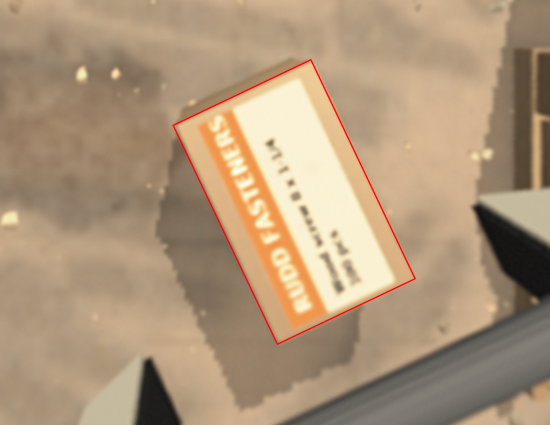

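The crop shows the cream box with its orange band, the fitted rectangle tight on its top at (295,200). I'll go down and grip it.

To row units: 0.04 m is 0.8, 0.035 m is 0.7, -0.006 rad is -0.03.

Call:
shift_gripper(motion="0.02 0.12 0.6 -0.03 1 | 0 0 0.8 0 1 | 0 0 0.7 0 1 | 0 0 0.3 0 1 | 0 0 0.1 0 1 | 0 0 0 0 0.45 | 0 0 0 0 0.45 | 0 0 0 0 0.45 | 0 0 0 0 0.45 | 0 0 0 0 0.45", squeeze=35)

```text
clock: 36.8
position: [0.5582, -0.4178, 0.0758]
ee_rot: [3.064, 0.689, 0.002]
force: [-0.3, -0.2, 5.0]
width: 0.652
gripper_force: 35.0
```

Call:
shift_gripper(motion="0 0 0 0 0.45 | 0 0 0 0 0.45")

```text
clock: 37.0
position: [0.5582, -0.4178, 0.0758]
ee_rot: [3.064, 0.689, 0.002]
force: [-1.1, 1.0, 6.6]
width: 0.655
gripper_force: 35.0
```

Call:
shift_gripper(motion="0 0 -0.4 0 0.45 | 0 0 -0.8 0 0.45 | 0 0 -1 0 0.45 | 0 0 -0.8 0 0.45 | 0 0 0 0 0.45 | 0 0 0 0 0.45")

```text
clock: 37.6
position: [0.5575, -0.4172, 0.225]
ee_rot: [3.065, 0.69, 0.001]
force: [-0.2, 0.2, -4.4]
width: 0.656
gripper_force: 35.0
```

```bash
python3 - <<'E'
from h import *
go(.5442,.2427,.22,np.radians(106.9),False)
E
```

```text
shift [ 0.2707 -0.602   0.0048] len 0.66 turn -1.423 (alt 1.719) q7 -0.59
```

To row units: -0.044 m is -0.88, -0.0435 m is -0.87.

Call:
shift_gripper(motion="0.3 -0.72 0 0 0.45 | 0.39 -0.88 0 0 0.45 | 0.39 -0.87 0 0 0.45 | 0.39 -0.87 0 0 0.45 | 0.39 -0.87 0 0 0.45 | 0.39 -0.87 0 0 0.45 | 0.39 -0.87 0 0 0.45 | 0.39 -0.87 0 0 0.45 | 0.39 -0.87 0 0 0.45 | 0.39 -0.87 0 0 0.45")

```text
clock: 38.6
position: [0.5446, 0.0526, 0.2224]
ee_rot: [-3.065, -0.69, 0.007]
force: [1.7, 0.1, -4.4]
width: 0.654
gripper_force: 35.0
```

Call:
shift_gripper(motion="0.39 -0.87 0.02 0 0.45 | 0.39 -0.87 0.02 0 0.45 | 0.39 -0.87 0.02 0 0.45 | 0.39 -0.87 0.02 0 0.45 | 0 0 0 0 0.45 | 0 0 0 -0.725 0.45 | 0 0 0 -0.725 0.45 | 0 0 0 -0.725 0.45 | 0 0 0 -0.725 0.45 | 0 0 0 -0.725 0.45")

```text
clock: 39.6
position: [0.5411, 0.2407, 0.2182]
ee_rot: [-2.615, -1.74, 0.007]
force: [-0.6, -0.1, -3.8]
width: 0.651
gripper_force: 35.0
```

Call:
shift_gripper(motion="0 0 0 -0.725 0.45 | 0 0 0 -0.725 0.45 | 0 0 0 -0.725 0.45 | 0 0 0 -0.725 0.45 | 0 0 0 -0.59 0.45 | 0 0 0 0 0.45 | 0 0 0 0 0.45")

```text
clock: 40.3
position: [0.5417, 0.2409, 0.2192]
ee_rot: [-1.875, -2.519, 0.004]
force: [0.8, 0.2, -4.2]
width: 0.651
gripper_force: 35.0
```

```bash
python3 - <<'E'
from h import *
p=shot("wrist");y=np.radians([14,17,20]);M=T();cv2.imwrite("pics/w9.png",p["image"])
f=fit(p,M[:2,3],.061,.097,M[2,3]-.026,.009,y);print("held",np.round(f,4),"tool offset",np.round(M[:2,:2].T@(np.array(f[:2])-M[:2,3]),4))
go(.5442,.2427,.155,np.radians(106.9),False)
E
```

```text
held [  0.5334   0.2352  16.3829 141.908 ] tool offset [-0.0033 -0.0098]
shift [0.0008 0.0028 0.0645] len 0.065 turn -0.003 (alt 3.138) q7 -0.49
```

View pics/w9.png

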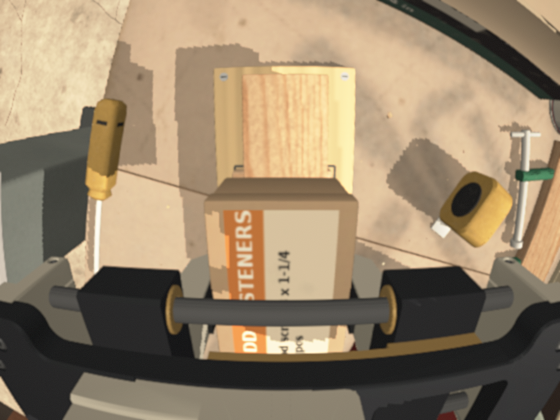

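The box hangs square over the board, whose far end is at (285,75), with the long sides parallel. I'll lower it to contact.

To row units: 0.03 m is 0.6, 0.025 m is 0.5, -0.003 rad is -0.015.

Call:
shift_gripper(motion="0.02 0.056 0.6 -0.015 0.45 | 0 0 0.5 0 0.45 | 0 0 0.2 0 0.45 | 0 0 0.1 0 0.45 | 0 0 0 0 0.45 | 0 0 0 0 0.45")

```text
clock: 40.95
position: [0.5452, 0.2439, 0.1518]
ee_rot: [1.867, 2.526, 0.002]
force: [-0.5, -1.1, -4.0]
width: 0.651
gripper_force: 35.0
```

Call:
shift_gripper(motion="0 0 0.03 0 0.45 | 0 0 0 0 0.45")

```text
clock: 41.15
position: [0.5451, 0.2435, 0.1499]
ee_rot: [1.867, 2.526, 0.001]
force: [-0.1, 0.2, -4.1]
width: 0.65
gripper_force: 35.0
```

Call:
shift_gripper(motion="0 0 0.02 0 0.45 | 0 0 0 0 0.45")

```text
clock: 41.35
position: [0.5448, 0.2434, 0.1483]
ee_rot: [1.867, 2.526, -0.0]
force: [0.1, 0.3, -3.8]
width: 0.654
gripper_force: 35.0
```

Call:
shift_gripper(motion="0 0 0.02 0 0.45 | 0 0 0 0 0.45")

```text
clock: 41.55
position: [0.5447, 0.2434, 0.1471]
ee_rot: [-1.867, -2.526, 0.0]
force: [-0.0, -0.0, -3.6]
width: 0.649
gripper_force: 35.0
```

To row units: 0.001 m is 0.02.

Call:
shift_gripper(motion="0 0 0.02 0 0.45 | 0 0 0 0 0.45")

```text
clock: 41.75
position: [0.5447, 0.2434, 0.146]
ee_rot: [-1.867, -2.526, 0.0]
force: [-0.2, -0.4, -4.4]
width: 0.655
gripper_force: 35.0
```

Call:
shift_gripper(motion="0 0 0.02 0 0.45 | 0 0 0 0 0.45")

```text
clock: 41.95
position: [0.5447, 0.2434, 0.1451]
ee_rot: [-1.867, -2.527, 0.0]
force: [0.3, -0.2, -4.1]
width: 0.65
gripper_force: 35.0
```

Call:
shift_gripper(motion="0 0 0.02 0 0.45 | 0 0 0 0 0.45")

```text
clock: 42.15
position: [0.5448, 0.2434, 0.1448]
ee_rot: [1.867, 2.526, 0.0]
force: [-2.9, -1.8, 3.9]
width: 0.65
gripper_force: 35.0
```

Contact. I'll release it, retreat and inspect.

To row units: -0.05 m is -1, -0.04 m is -0.8.

Call:
shift_gripper(motion="0 0 0 0 0.9 | 0 0 0 0 0.9 | 0 0 0 0 0.9 | 0 0 0 0 0.9 | 0 0 -0.4 0 0.9 | 0 0 -0.8 0 0.9 | 0 0 -1 0 0.9 | -0.8 0 -0.6 0 0.9 | -1 0 0 0 1 | -1 0 0 0 1")

```text
clock: 43.15
position: [0.5866, 0.1088, 0.2859]
ee_rot: [1.864, 2.526, 0.004]
force: [1.2, -0.4, 0.3]
width: 0.989
gripper_force: 0.0
```

Call:
shift_gripper(motion="-1 0 0 0 1 | -0.8 0 0 0 1 | 0 0 0 0 1 | 0 0 0 0 1")

```text
clock: 43.55
position: [0.6124, 0.0225, 0.284]
ee_rot: [-1.87, -2.524, 0.0]
force: [-0.1, 0.7, 0.0]
width: 0.999
gripper_force: 0.0
```

```bash
python3 - <<'E'
from h import *
p=shot("wrist");y=np.radians([12,15,17,19,22]);a=np.radians(17.07);Rm=np.array([[np.cos(a),np.sin(a)],[-np.sin(a),np.cos(a)]])
for n,lx,ly,z in(("box",.061,.097,.118),("board",.064,.22,.069)):
    f=fit(p,(.5442,.2417),lx,ly,z,.009,y);print(n,np.round(f,4),"local mm",np.round(Rm@(np.array(f[:2])-[.5442,.2417])*1e3,1))
s=shot("scene");cv2.imwrite("pics/end.png",np.hstack([p["image"][:,100:460],cv2.resize(s["image"][200:350,130:330],(440,420))[:, :]]))
print(readout.observe()["position"])
E
```

```text
box [ 0.5339  0.2321 20.6495 37.8304] local mm [-12.7  -6.1]
board [ 0.5444  0.2439 16.851  41.3496] local mm [0.8 2.1]
[0.6119821  0.02515192 0.28433102]
```

View pics/end.png

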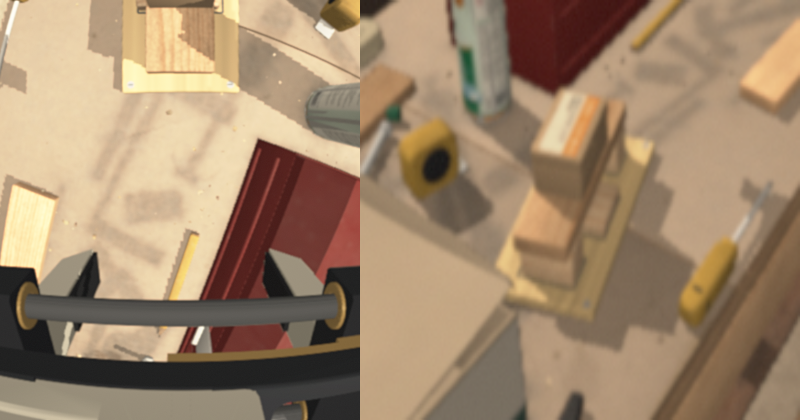

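The pictures show the board across the legs with the box upright on its middle, long sides along it. The wrist frame cuts the box off, which is why its fit failed, so I'll do one check from the overhead and scene cameras before handing in.

```bash
python3 - <<'E'
from h import *
for n in("top","scene"):
    t=shot(n);y=np.radians(np.arange(9,27,2))
    print(n,"box",np.round(fit(t,(.5442,.2427),.061,.097,.118,.012,y),4),spots(t,"screw_box")[:2],"board",np.round(fit(t,(.5442,.2427),.064,.22,.069,.012,y),4))
t=shot("top");o=ortho(t,.44,.66,.08,.40,.118,2000);draw(o,.66,.40,(.5442,.2427,17),.061,.097,2000);cv2.imwrite("pics/tc.png",o)
E
```

```text
top box [  0.5441   0.2444  16.5239 164.358 ] [(0.68, array([0.541, 0.239, 0.122]))] board [  0.5467   0.244   16.4723 111.6567]
scene box [  0.5481   0.244   17.8756 113.6458] [(0.62, array([0.503, 0.297, 0.013]))] board [ 0.5579  0.2458 21.9256 64.4871]
```

View pics/tc.png

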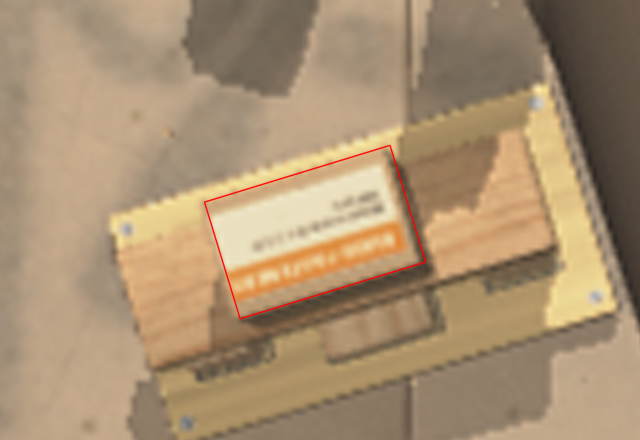

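The overhead crop shows the box upright on the middle of the board at (315,232), within about 2 mm and aligned with it. I'll hand it in.

```bash
python3 -c "
from cell import workorder
print(workorder.sign_off())"
```

```text
the job is handed in; nothing more can be done
None
```

The job is handed in at about 44 s of robot time: the spacer and both legs are on their outlines, the long board lies across the legs and the screw box stands upright on its middle, with the board and box about 2 mm from centre by camera; I did not touch the short board, tape measure or screwdriver.

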